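Read the line pressure with a push-on gauge

TASK

Take the push-on pressure gauge out of its storage block by its round case, dip the tip of its probe into the grease in the open pot and draw it out again, then push the probe into the open test coupling on the green manifold, without ramming it, until the gauge's collar is down on the coupling's face. The coupling's valve spring pushes back: finish while still gripping the gauge and holding it pressed fully home and upright, so that the reading can be taken. Leave both pots, the wrench and the nuts where they are.

Things in the scene. Friction and masses are not known exactly. Their poses are not given: they have to be found in the camera images.
- gauge: Push-on digital pressure gauge, loose, 0.26 kg, round about its z axis, standing upright in the block's hole, face up. Origin: the probe's tip; z up through the face. Above the tip: steel probe 9 mm in diameter to 34 mm, steel collar 32 mm in diameter to 41 mm, brass neck 20 mm in diameter to 52 mm, round steel case 50 mm in diameter to 82 mm, black face with a grey display on top.
- tip (a point): The tip of the gauge's probe (the gauge's origin), chamfered. At the start it is 11 mm above the bench, in the block's hole (15 mm wide, so the probe has some play).
- case (a point): The middle of the gauge's round case, 67 mm above the tip on its axis: where to grip, from above. At the start it is 78 mm above the bench and the case reaches from 63 to 93 mm.
- block: Black storage block, fixed to the bench, 70 mm (its x) by 130 mm (its y), 45 mm high; origin under its centre. The gauge stands in the hole 30 mm to its +y side with its collar on the block's top; the hole 35 mm to its -y side is empty.
- pot: Open white plastic grease pot, loose on the bench, 0.16 kg: 68 mm outside diameter, 40 mm high, 3 mm wall, inner floor 4 mm above the bench. Pale grease fills it to 22 mm above the bench (18 mm below the rim) and gives no resistance; the tip should go at least 3 mm into it. Origin under its centre.
- pot_rim (a point): The centre of the open pot's mouth, 40 mm above the bench, 62 mm wide inside.
- closed_pot: A second white grease pot, the same but closed by its lid (73 mm in diameter, 45 mm high). Bystander. Origin under its centre.
- manifold: Pressure manifold, a fixed green steel bridge 280 mm (its x) by 400 mm (its y), deck 70 mm above the bench, origin under its centre. Three posts stand 85 mm to its -x side (robot side), 110 mm apart along y; behind them a wide steel flange (top 138 mm above the bench) and a bolted flange pair (top 160 mm).
- test_post: The post with the open test coupling, steel, 34 mm in diameter with a 39 mm ring near the top, 70 mm high above the deck: the only one of the three with an open mouth. It may be any of the three. Fixed; the origin is under its centre on the deck.
- mouth (a point): Centre of the test coupling's mouth, in the plane of its flat top face, 140 mm above the bench, z up. A funnel 25 mm wide at the face narrows within 12 mm to a bore 14 mm wide. The spring plunger's brass top lies 27 mm below the face, so the 34 mm probe pushes it down 7 mm by the time the gauge's collar meets the face.
- plunger (a joint): Travel in m of the coupling's spring plunger: 0 shut, growing as it is pushed down, 0.007 with the gauge's collar on the face. It starts to move at 6.4 N and takes 12 N at 7 mm (0.8 N per mm), much more than the gauge's weight, and springs back when let go.
- plug_post_a: One of the two closed posts: same foot, but topped by a white ring 46 mm in diameter and a domed steel plug, 87 mm high above the deck. Fixed. Origin under its centre on the deck.
- plug_post_b: The other closed post, the same as the first.
- wrench: A steel wrench 190 mm long lying on the bench beside the manifold. Bystander.
- nut0: A loose steel hexagon nut, 30 mm across flats, 16 mm high. Bystander.
- nut1: A second such nut. Bystander.

How it is judged:
On the way, in this order (a step that is already met when the one before it is completed fails the run):
1. the probe's tip is dipped at least 3 mm into the grease of the open pot, the gauge being held (contact force between the fingers and gauge above 2 N and z of tip in the frame of pot between 0 and 0.019 m and horizontal distance between tip and pot_rim below 0.028 m), for 0.1 s.
2. the tip is drawn out above the pot's rim, the pot still standing (contact force between the fingers and gauge above 2 N and z of tip in the frame of pot above 0.043 m and angle between pot's own z axis and vertical below 0.2 rad), for 0.1 s.
At the end, for the whole second after the job is handed in: The gripper holds the gauge at rest in the test coupling: plunger down over 5.5 of 7 mm, over 6 N between gauge and coupling, tip within 6 mm of the mouth's axis, gauge within 0.15 rad of upright. Open pot upright; pots, wrench and nuts within 40 mm of their starts (value of joint plunger above 0.0055 m and contact force between gauge and test_post above 6 N and horizontal distance between tip and mouth below 0.006 m and z of tip in the frame of mouth below -0.031 m and angle between gauge's own z axis and vertical below 0.15 rad and contact force between the fingers and gauge above 2 N and velocity of joint plunger between -0.01 and 0.01 m/s and linear speed of gauge below 0.02 m/s and angle between pot's own z axis and vertical below 0.2 rad and not (distance of pot from where it was at the start of the episode above 0.04 m) and not (distance of closed_pot from where it was at the start of the episode above 0.04 m) and not (distance of wrench from where it was at the start of the episode above 0.04 m) and not (distance of nut0 from where it was at the start of the episode above 0.04 m) and not (distance of nut1 from where it was at the start of the episode above 0.04 m)); the arm keeps its last pose, push and grip.
It fails at once if the gauge is rammed: more than 60 N between it and the coupling (contact force between gauge and test_post above 60 N).
It fails at once if the open pot is tipped over (angle between pot's own z axis and vertical above 0.6 rad).
It fails at once if a pot, the wrench or a nut is pushed more than 40 mm (distance of any of pot, closed_pot, wrench, nut0, nut1 from where it was at the start of the episode above 0.04 m).
It also fails if it takes over 59 s, if anything falls off the work surface, if the arm or the gripper's body presses on something with over 40 N, if the wrist force passes 120 N, or if a joint passes its speed limit or range.

ROBOT

A 7-joint arm with a two-finger parallel gripper is mounted at the origin on the work surface. World frame = base frame: x ahead of the robot, y to its left, z up, the work surface at z = 0. Lengths are in m, angles in rad, forces in N, time in s.
With the tool pointing down it reaches from about 0.425 to 0.8 m from the base axis. Payload 8.3 kg.
Tool frame: the origin (TCP) lies on the centre line of the jaws, within the pads' length; the fingertips stand 25 mm ahead of it and the grasp point (between the pads) lies 6 mm ahead of it; z points along the fingers, y is the line along which they close (so a half turn about z gives the same grasp; the last joint's range is limited). The gripper opens to 85 mm and grips with 20 to 120 N. Pads are 22 mm wide; open, the fingers measure 114 mm over their backs; the gripper's body (76 mm by 85 mm) begins 54 mm behind the grasp point. The pads swing forward as they close: fully open they stand 13 mm farther back than shut.
Start: joints at [1.163, 0.383, 0.016, 1.37, -0.006, 1.388, -0.046], TCP at [0.211, -0.588, 0.256] pointing down, gripper open.
Joint ranges: [-2.95, 2.95], [-0.25, 2.06], [-1.52, 1.56], [0.18, 2.33], [-1.44, 4.58], [0.02, 2.06], [-3.01, 3.01]. Speed limits (rad/s): [2.39, 2.39, 3.01, 3.01, 3.14, 3.14, 3.14].

INTERFACE

Orientations are given as a unit quaternion [w, x, y, z].
In Python, from workcell import ctrl gives the robot as it stands. The module is installed in compiled form; this text tells all that it offers.
- The arm moves only by the tool move_arm, never from a script. Its argument "commands" is a list of rows, each a list of 5 numbers: the closure, from 0 (fully open) to 1 (shut), then the shift along the world's x, y, z in cm, then the turn about the world's z in rad. In form: [[gripper, dx, dy, dz, spin], ...]. A call has 1 to 10 rows; each row is the pose to reach, as a shift and turn from the pose commanded when the call began; what a row does not reach only later rows make up. A row lasts 1/12 s, in which the tool goes at most 41.7 mm and 7.16 degrees, less where a joint would pass 70% of its speed; a pose out of reach is approached as far as the arm can. A call with a gripper value outside its range is refused whole. The fingers move at their own pace and stop on an object; "newtons" is the grip in N (left out, the last holds). Time passes only in rows, so rows that repeat a pose let the fingers close. It gives the time, the measured TCP pose, the force, the opening and the grip force at its end, in the units of the state.
- ctrl.get_state(): the state, without advancing time (a new reading comes with each control period).
- ctrl.capture(name): name is "scene" or "top"; returns a dict with "img" (400x640x3 uint8, red, green, blue), "K" (3x3 intrinsics, pixels), "origin" and "orientation" of the camera in the world. Camera axes: x right, y up, looking along -z (the intrinsics and any distortion apply to the point x, -y, -z); pixel columns grow to the right and rows downward; lengths in m; the calibration is good to about 2 mm. A picture is of the moment at which its call begins. There is no depth.
- ctrl.hand_in(): hands the job in; it is judged then, once.
The state is a dict: "clock": time; "joint_positions": joint angles; "qvel": joint speeds; "joint_efforts": joint torques, N m; "eef_pos": TCP position; "tcp_rot": TCP orientation; "contact_force": force on the tool from outside, world axes, zero at the start; "moment": the same for the moment, N m; "finger_gap": opening from 0.0 (shut) to 1.0 (fully open); "gripper_force": force on a finger pad.
Only numpy, scipy, OpenCV 4.12 (cv2) and the standard library are available. Lean on these libraries where they do the work, as an engineer would, in place of code of your own. Each camera call takes 0.05 s, during which the arm holds its last target. There are 200 camera calls.

## Working session

There is one attempt and no reset: what is moved stays moved. The work goes in short steps, Python scripts to look and compute and a tool call to move; the robot and the scene stay as the last step left them, time stands still between calls to the robot, and variables do not carry over. Pictures are saved under pics/ and viewed, at most 10 in all, crops included, and the job is handed in when it is done.

Besides the shell and the picture viewer there is one more tool, called after ">>>" as name(argument=value, ...) on one line, values as JSON. move_arm: Moves the arm, as the interface text tells. Its arguments: {"type":"object","properties":{"commands":{"type":"array","items":{"type":"array","items":{"type":"number"}}},"newtons":{"type":"number"}},"required":["commands"]}

```bash
mkdir -p pics
cat > h.py <<'E'
import numpy as np, cv2
from workcell import ctrl
from scipy.spatial.transform import Rotation as R
def cam(n):
    c=ctrl.capture(n); q=c['orientation']; c['R']=R.from_quat([q[1],q[2],q[3],q[0]]).as_matrix(); return c
def ray(c,u,v):
    d=np.linalg.inv(c['K'])@[u,v,1]; return c['R']@(d*[1,-1,-1])
def onz(c,u,v,z):
    d=ray(c,u,v); o=np.array(c['origin']); return o+d*(z-o[2])/d[2]
def proj(c,p):
    x=c['R'].T@(np.array(p)-c['origin'])*[1,-1,-1]; y=c['K']@x; return y[:2]/y[2]
def save(c,n): cv2.imwrite('pics/'+n+'.png',c['img'][:,:,::-1])
E
python3 - <<'E'
from h import *
for n in('scene','top'):
    c=cam(n); save(c,n+'0'); print(n,c['K'].tolist(),c['origin'],c['R'].round(3).tolist(),[k for k in c])
s=ctrl.get_state(); print(s)
E
```

```text
scene [[476.81260108953376, 0.0, 311.8700110649525], [0.0, 476.81260108953376, 198.44889788256592], [0.0, 0.0, 1.0]] [ 1.20761995 -0.33403331  0.91115722] [[0.48, -0.666, 0.57], [0.877, 0.375, -0.3], [-0.014, 0.644, 0.765]] ['img', 'K', 'origin', 'orientation', 'R']
top [[437.9363429892578, 0.0, 332.3564969040603], [0.0, 437.9363429892578, 200.6256840676291], [0.0, 0.0, 1.0]] [ 0.45183413 -0.01016161  1.26391911] [[-0.01, 0.991, -0.13], [-1.0, -0.011, -0.01], [-0.011, 0.13, 0.992]] ['img', 'K', 'origin', 'orientation', 'R']
{'clock': 0.1, 'joint_positions': array([ 1.163101  ,  0.38419783,  0.01634192,  1.37107729, -0.00632015,
        1.38820895, -0.04647864]), 'qvel': array([ 0.00046481, -0.00273928,  0.0003977 , -0.00177787, -0.00123118,
       -0.00079427,  0.00020984]), 'joint_efforts': array([ 3.44420543e-03, -6.29131293e+01,  8.47800225e-01, -3.72759068e+01,
        1.67505996e-02,  1.05092608e-02, -8.71981842e-05]), 'eef_pos': array([ 0.21116829, -0.58779337,  0.2553385 ]), 'tcp_rot': array([-9.08338364e-04,  9.85166298e-01,  1.71599872e-01, -1.57029406e-04]), 'contact_force': array([0.30066133, 1.45311406, 0.12463506]), 'moment': array([ 0.00567914, -0.04047696, -0.02917033]), 'gripper_force': 0.0, 'finger_gap': 1.0011690790081706}
```

View pics/scene0.png

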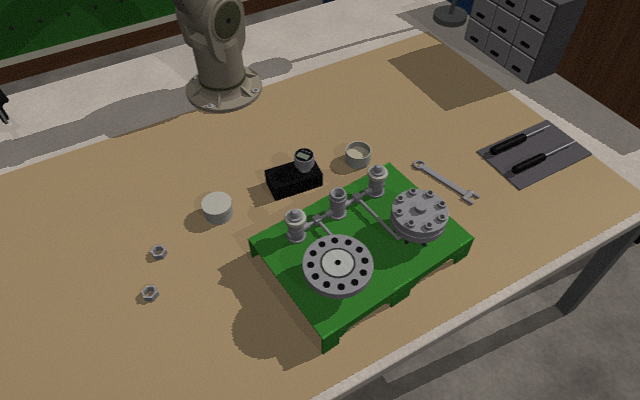

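View pics/top0.png

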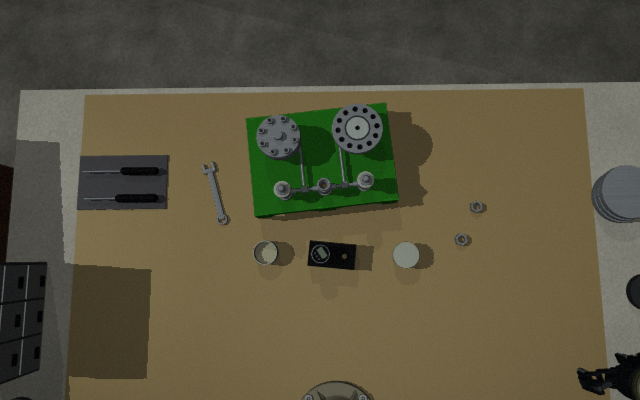

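The scene view shows the gauge at (304,158), open pot (357,155), closed pot (217,208) and the open post in the middle at (338,203). In the top view the gauge is at (320,254), open pot (265,253), and middle post (323,185). Next I measure from enlarged crops.

Run:
```python
from h import *
c=cam('top');s=cam('scene')
a=cv2.resize(c['img'][165:275,240:430],None,fx=4,fy=4,interpolation=cv2.INTER_CUBIC)
b=cv2.resize(s['img'][135:250,260:400],None,fx=5,fy=5,interpolation=cv2.INTER_CUBIC)
cv2.imwrite('pics/ct.png',a[:,:,::-1]);cv2.imwrite('pics/cs.png',b[:,:,::-1])
for n,u,v,z in(('gauge',320,254,.093),('pot',265.5,252.5,.04),('mouth',323.5,185,.14),('closed',406,255,.045),('plugA',283,189,.15),('plugB',365.5,180,.15)):
    p=onz(c,u,v,z); print(n,p.round(4),proj(s,p).round(1))
```

```text
gauge [0.4625 0.0355 0.093 ] [302.6 154.2]
pot [0.4687 0.1891 0.04  ] [356.3 149.7]
mouth [0.6401 0.0234 0.14  ] [336.  191.3]
closed [ 0.4578 -0.1998  0.045 ] [214.7 201.9]
plugA [0.6293 0.1276 0.15  ] [374.3 167.6]
plugB [ 0.6502 -0.0853  0.15  ] [292.8 211.1]
```

View pics/ct.png

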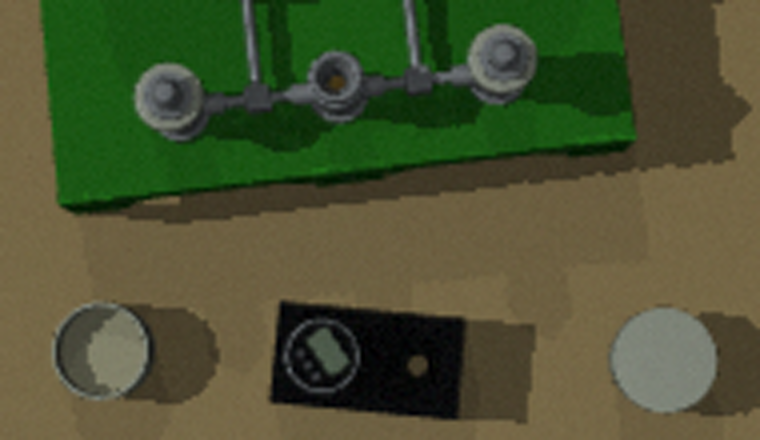

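View pics/cs.png

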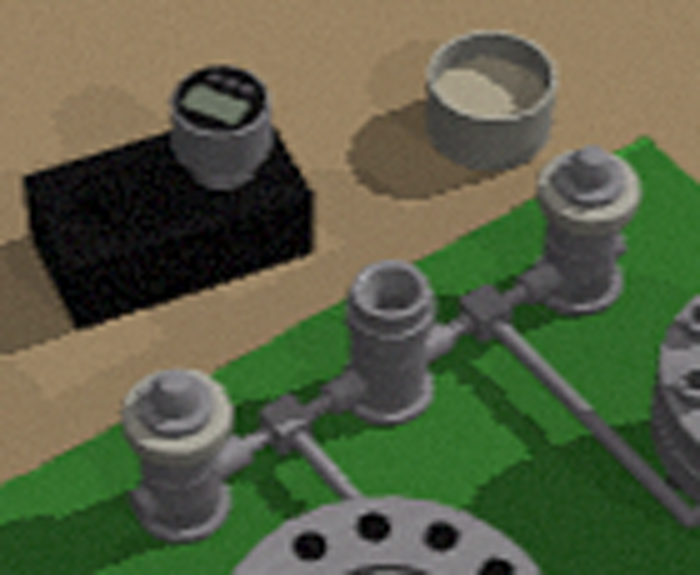

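The enlarged top view puts the gauge face at (320.1,253.4), the pot rim at (265.4,252.4) and the mouth at (323.4,183.9). In the scene view they are at (303.6,154.2), (357.6,149.2) and (337.8,193). The two views agree to about 2 px, and the middle post has the open mouth. I'll start the approach.

>>> move_arm(commands=[[0, 4, 4, 0, -0.1], [0, 8, 8, 0, -0.25], [0, 12, 12, 0, -0.25], [0, 16, 16, 0, -0.25], [0, 20, 20, 0, -0.25], [0, 22, 24, 0, -0.25], [0, 24, 28, 0, -0.25], [0, 24, 32, 0, -0.25], [0, 24, 32, 0, -0.25], [0, 24, 32, 0, -0.25]], newtons=80)

```text
clock: 1.03
eef_pos: [0.4526, -0.2644, 0.2563]
tcp_rot: [-0.0, 0.999, 0.049, 0.0]
contact_force: [1.0, -0.3, 1.0]
finger_gap: 1.001
gripper_force: 0.0
```

Run:
```python
from h import *
from scipy.optimize import least_squares
c=cam('top');s=cam('scene')
for n,a,b,z in(('gauge',(320.1,253.4),(303.6,154.2),.093),('pot',(265.4,252.4),(357.6,149.2),.04),('mouth',(323.4,183.9),(337.8,193),.14)):
    f=lambda p:np.r_[proj(c,p)-a,proj(s,p)-b]
    r=least_squares(f,[.5,0,.1]); r2=least_squares(lambda p:f([*p,z]),[.5,0])
    print(n,onz(c,*a,z).round(4),onz(s,*b,z).round(4),'tri',r.x.round(4),'fixz',r2.x.round(4))
st=ctrl.get_state();print(st['eef_pos'],st['tcp_rot'],st['clock'])
```

```text
gauge [0.4641 0.0352 0.093 ] [0.4638 0.0374 0.093 ] tri [0.4645 0.0361 0.0941] fixz [0.4641 0.0363]
pot [0.4689 0.1894 0.04  ] [0.4688 0.193  0.04  ] tri [0.4697 0.1906 0.0417] fixz [0.4692 0.1911]
mouth [0.643  0.0236 0.14  ] [0.6462 0.0244 0.14  ] tri [0.644  0.0248 0.1374] fixz [0.6447 0.0242]
[ 0.45441908 -0.26118441  0.25650982] [-1.11772073e-03  9.98606481e-01  5.27563208e-02  7.86045378e-04] 1.1333
```

>>> move_arm(commands=[[0, 0.2, 4, 0, 0], [0, 0.4, 8, 0, 0], [0, 0.6, 12, 0, 0], [0, 0.8, 16, 0, 0], [0, 1, 20, 0, 0], [0, 1.1, 24, -2, 0], [0, 1.3, 28, -4, 0], [0, 1.3, 30.4, -6, 0], [0, 1.3, 30.4, -6, 0], [0, 1.3, 30.4, -6, 0]])

```text
clock: 1.97
eef_pos: [0.4633, 0.0372, 0.1951]
tcp_rot: [-0.0, 0.999, 0.049, -0.001]
contact_force: [0.8, -0.1, 0.9]
finger_gap: 1.003
gripper_force: 0.0
```

>>> move_arm(commands=[[0, 0, 0, 0, 0], [0, 0, 0, 0, 0], [0, 0, 0, 0, 0]])

```text
clock: 2.22
eef_pos: [0.4649, 0.0343, 0.197]
tcp_rot: [0.0, 0.999, 0.046, 0.001]
contact_force: [0.6, -0.7, 0.7]
finger_gap: 1.001
gripper_force: 0.0
```

>>> move_arm(commands=[[0, 0, 0.1, -3, 0], [0, 0, 0.1, -6, 0], [0, 0, 0.1, -8, 0], [0, 0, 0.1, -10, 0], [0, 0, 0.1, -11, 0], [0, 0, 0.1, -11.5, 0], [0, 0, 0.1, -11.5, 0], [0, 0, 0.1, -11.5, 0]])

```text
clock: 2.88
eef_pos: [0.465, 0.0366, 0.0822]
tcp_rot: [-0.0, 0.999, 0.047, 0.001]
contact_force: [-0.1, -0.7, 0.4]
finger_gap: 1.005
gripper_force: 0.0
```

>>> move_arm(commands=[[0.2, 0, 0, 0, 0], [0.3, 0, 0, 0, 0], [0.4, 0, 0, 0, 0], [0.5, 0, 0, 0, 0], [0.7, 0, 0, 0, 0], [1, 0, 0, 0, 0], [1, 0, 0, 0, 0], [1, 0, 0, 0, 0], [1, 0, 0, 0, 0], [1, 0, 0, 0, 0]])

```text
clock: 3.72
eef_pos: [0.4649, 0.0368, 0.0825]
tcp_rot: [0.0, 0.999, 0.047, 0.001]
contact_force: [-2.3, -0.2, 8.6]
finger_gap: 0.565
gripper_force: 81.3
```

Run:
```python
from h import *
s=cam('scene')
b=cv2.resize(s['img'][95:215,240:400],None,fx=5,fy=5,interpolation=cv2.INTER_CUBIC)
cv2.imwrite('pics/g.png',b[:,:,::-1])
print(ctrl.get_state())
```

```text
{'clock': 3.7667, 'joint_positions': array([ 0.2587083 ,  0.24988294, -0.45401957,  1.98842957,  0.13644844,
        0.93051805, -1.74064269]), 'qvel': array([-2.24254989e-04, -8.38214652e-04,  2.44488339e-04,  2.69057829e-04,
       -9.08500208e-04, -1.51714600e-03, -3.72743530e-05]), 'joint_efforts': array([-2.34104376e-01, -4.07177711e+01, -3.26863535e+00, -2.86682189e+01,
        4.61071031e-02, -9.06941313e-01, -3.97914919e-03]), 'eef_pos': array([0.46494154, 0.03680316, 0.08246861]), 'tcp_rot': array([2.00226478e-04, 9.98876140e-01, 4.73885531e-02, 8.61413946e-04]), 'contact_force': array([-3.07838264, -1.00273528,  8.72534065]), 'moment': array([-0.1370917 ,  0.55322603,  0.01883954]), 'gripper_force': 81.253981590271, 'finger_gap': 0.5655957029278328}
```

View pics/g.png

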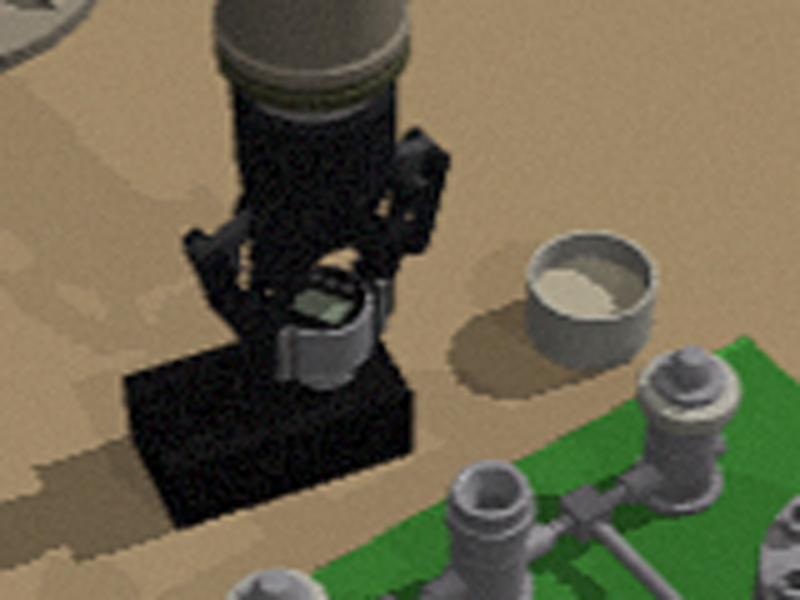

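The gauge is gripped by its case (gap 0.565, 81 N) and still upright in the block. Next is the lift and the move over to the pot.

>>> move_arm(commands=[[1, 0, 0, 2, 0], [1, 0, 0, 4, 0], [1, 0, 0, 6, 0], [1, 0, 0, 8, 0], [1, 0, 2, 8, 0], [1, 0.1, 5, 8, 0], [1, 0.2, 8, 8, 0], [1, 0.3, 11, 8, 0], [1, 0.4, 14, 8, 0], [1, 0.4, 15.4, 8, 0]])

```text
clock: 4.6
eef_pos: [0.4674, 0.1952, 0.1616]
tcp_rot: [-0.001, 0.999, 0.049, 0.0]
contact_force: [0.7, -0.2, -1.7]
finger_gap: 0.568
gripper_force: 83.1
```

>>> move_arm(commands=[[1, 0, 0, 0, 0], [1, 0, 0, 0, 0], [1, 0, 0, 0, 0]])

```text
clock: 4.85
eef_pos: [0.4683, 0.1898, 0.1611]
tcp_rot: [0.0, 0.999, 0.047, -0.0]
contact_force: [-0.8, -0.7, -2.3]
finger_gap: 0.57
gripper_force: 83.1
```

Run:
```python
from h import *
s=cam('scene');t=cam('top')
b=cv2.resize(s['img'][85:205,270:430],None,fx=5,fy=5,interpolation=cv2.INTER_CUBIC)
cv2.imwrite('pics/p.png',b[:,:,::-1])
st=ctrl.get_state();print(st['eef_pos'],st['contact_force'],st['finger_gap'])
e=st['eef_pos'];tip=e-[.001,.0005,.0715]
for dz in(0,.034,.041,.052,.082): print(dz,((proj(s,tip+[0,0,dz])-[270,85])*5).round())
```

```text
[0.46847717 0.18933189 0.16113143] [ 0.12349557 -0.2832153  -2.99554795] 0.5679845611783866
0 [435. 251.]
0.034 [439. 200.]
0.041 [440. 189.]
0.052 [442. 172.]
0.082 [445. 124.]
```

View pics/p.png

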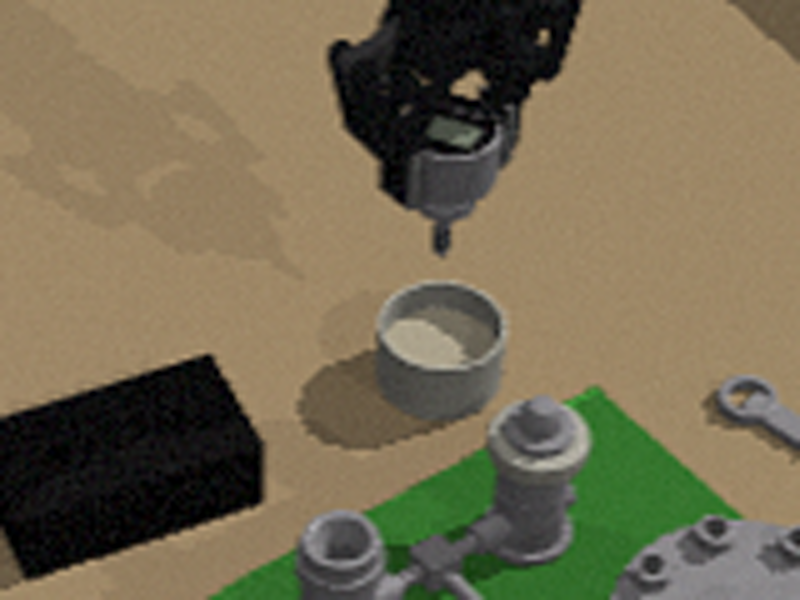

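The gauge hangs upright with its tip at (441,253) in the crop, as predicted, centred above the pot at (441,325). Now I dip it and draw it out.

>>> move_arm(commands=[[1, 0, 0.1, -2.5, 0], [1, 0, 0.1, -5, 0], [1, 0, 0.1, -6.5, 0], [1, 0, 0.1, -7.3, 0], [1, 0, 0.1, -7.7, 0], [1, 0, 0.1, -7.7, 0], [1, 0, 0.1, -7.7, 0], [1, 0, 0.1, -7.7, 0], [1, 0, 0.1, -7.7, 0]])

```text
clock: 5.7
eef_pos: [0.469, 0.1921, 0.0853]
tcp_rot: [-0.0, 0.999, 0.047, 0.001]
contact_force: [0.1, -0.2, -1.7]
finger_gap: 0.565
gripper_force: 83.1
```

>>> move_arm(commands=[[1, 0, 0, 2, 0], [1, 0, 0, 4, 0], [1, 0, 0, 6, 0], [1, 0, 0, 8, 0], [1, 0, 0, 10, 0], [1, 0, 0, 12, 0], [1, 0, 0, 14, 0], [1, 0, 0, 16, 0], [1, 0, 0, 16, 0], [1, 0, 0, 16, 0]])

```text
clock: 6.53
eef_pos: [0.4688, 0.1922, 0.2455]
tcp_rot: [-0.0, 0.999, 0.047, 0.002]
contact_force: [-0.2, -0.5, -3.2]
finger_gap: 0.567
gripper_force: 83.1
```

>>> move_arm(commands=[[1, 2.2, -2.1, 0, 0], [1, 4.4, -4.2, 0, 0], [1, 6.6, -6.3, 0, 0], [1, 8.8, -8.4, 0, 0], [1, 11, -10.5, 0, 0], [1, 13.2, -12.6, 0, 0], [1, 15.4, -14.7, 0, 0], [1, 17.6, -16.8, 0, 0], [1, 17.6, -16.8, 0, 0], [1, 17.6, -16.8, 0, 0]])

```text
clock: 7.37
eef_pos: [0.6445, 0.0214, 0.2413]
tcp_rot: [0.0, 0.999, 0.046, -0.002]
contact_force: [-0.7, 0.6, -3.3]
finger_gap: 0.565
gripper_force: 83.2
```

>>> move_arm(commands=[[1, 0, 0, -1, 0], [1, 0, 0, -2, 0], [1, 0, 0, -2.5, 0], [1, 0, 0, -2.5, 0], [1, 0, 0, -2.5, 0]])

```text
clock: 7.78
eef_pos: [0.6436, 0.0243, 0.2186]
tcp_rot: [0.0, 0.999, 0.048, -0.001]
contact_force: [0.6, -0.3, -2.0]
finger_gap: 0.568
gripper_force: 83.2
```

Run:
```python
from h import *
s=cam('scene')
b=cv2.resize(s['img'][125:245,260:420],None,fx=5,fy=5,interpolation=cv2.INTER_CUBIC)
cv2.imwrite('pics/m.png',b[:,:,::-1])
st=ctrl.get_state();print(st['eef_pos'],st['contact_force'],st['finger_gap'])
e=st['eef_pos'];tip=e-[.001,.0005,.0715]
for p in(tip,tip+[0,0,.034],tip+[0,0,.082],[.6447,.0242,.14]): print(((proj(s,p)-[260,125])*5).round())
```

```text
[0.64402673 0.02426383 0.21934708] [-0.72187039  0.7159682  -1.80532835] 0.5692798095487593
[385. 324.]
[387. 270.]
[390. 188.]
[387. 338.]
```

View pics/m.png

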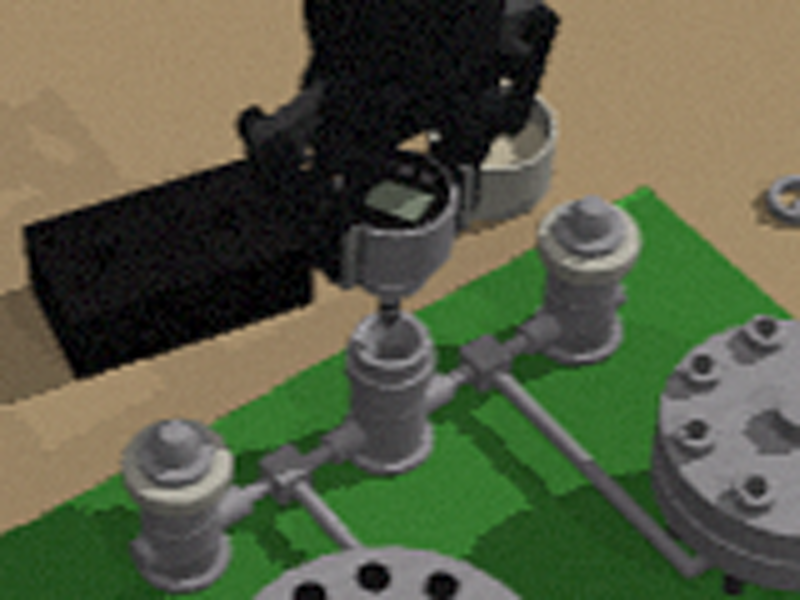

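The picture shows the gauge upright with its tip at about (389,322), just above the mouth centre at (391,342), which is about 8 mm of height and laterally aligned. Next I lower it slowly, watching the forces.

>>> move_arm(commands=[[1, 0.1, 0, -0.4, 0], [1, 0.1, 0, -0.8, 0], [1, 0.1, 0, -1.2, 0], [1, 0.1, 0, -1.6, 0], [1, 0.1, 0, -2, 0], [1, 0.1, 0, -2.4, 0], [1, 0.1, 0, -2.8, 0], [1, 0.1, 0, -3.1, 0], [1, 0.1, 0, -3.1, 0], [1, 0.1, 0, -3.1, 0]])

```text
clock: 8.67
eef_pos: [0.6452, 0.0238, 0.1881]
tcp_rot: [-0.0, 0.999, 0.047, -0.0]
contact_force: [-0.1, -0.3, -2.3]
finger_gap: 0.567
gripper_force: 83.2
```

No side force so far, so the probe is in the bore. Now I press in small steps.

>>> move_arm(commands=[[1, 0, 0, -0.1, 0], [1, 0, 0, -0.2, 0], [1, 0, 0, -0.3, 0], [1, 0, 0, -0.4, 0], [1, 0, 0, -0.5, 0], [1, 0, 0, -0.6, 0], [1, 0, 0, -0.7, 0], [1, 0, 0, -0.8, 0], [1, 0, 0, -0.8, 0], [1, 0, 0, -0.8, 0]])

```text
clock: 9.5
eef_pos: [0.6457, 0.0239, 0.1813]
tcp_rot: [0.0, 0.999, 0.047, 0.001]
contact_force: [-1.6, 0.2, 6.2]
finger_gap: 0.566
gripper_force: 83.2
```

>>> move_arm(commands=[[1, 0, 0, -0.1, 0], [1, 0, 0, -0.2, 0], [1, 0, 0, -0.3, 0], [1, 0, 0, -0.35, 0], [1, 0, 0, -0.4, 0], [1, 0, 0, -0.4, 0], [1, 0, 0, -0.4, 0]])

```text
clock: 10.08
eef_pos: [0.6458, 0.0239, 0.1779]
tcp_rot: [0.0, 0.999, 0.047, 0.001]
contact_force: [-3.2, -0.3, 8.8]
finger_gap: 0.57
gripper_force: 83.4
```

>>> move_arm(commands=[[1, 0, 0, -0.05, 0], [1, 0, 0, -0.1, 0], [1, 0, 0, -0.1, 0], [1, 0, 0, -0.15, 0], [1, 0, 0, -0.15, 0], [1, 0, 0, -0.15, 0]])

```text
clock: 10.58
eef_pos: [0.6458, 0.0239, 0.1776]
tcp_rot: [0.0, 0.999, 0.047, 0.001]
contact_force: [-6.8, -0.6, 15.4]
finger_gap: 0.565
gripper_force: 84.4
```

Run:
```python
from h import *
s=cam('scene')
b=cv2.resize(s['img'][125:245,260:420],None,fx=5,fy=5,interpolation=cv2.INTER_CUBIC)
cv2.imwrite('pics/f.png',b[:,:,::-1])
st=ctrl.get_state();print(st['eef_pos'],st['contact_force'],st['moment'],st['qvel'].round(4))
```

```text
[0.64586864 0.02390556 0.17762438] [-6.57515884 -0.69796805 15.8756236 ] [-0.20837857  1.54358894  0.00921723] [0.0002 0.     0.0008 0.0007 0.0009 0.0001 0.0004]
```

View pics/f.png

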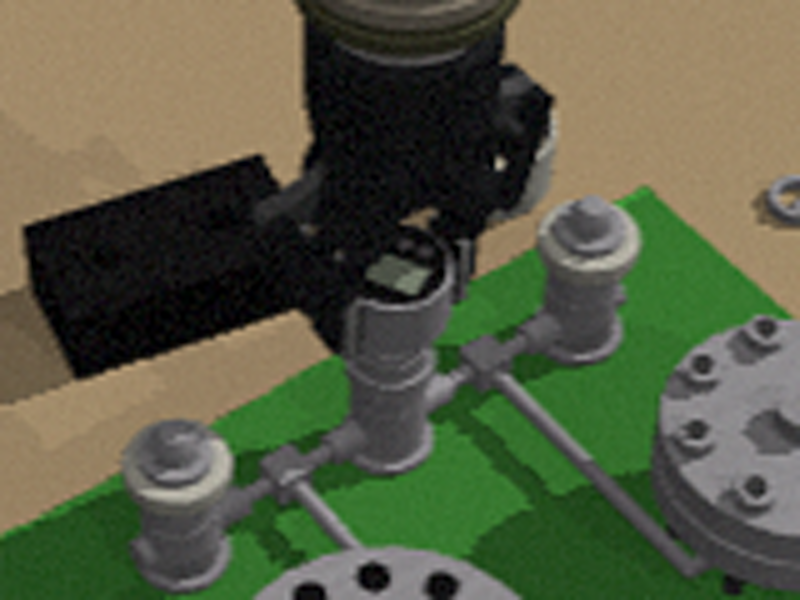

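The gauge sits upright over the test post at (395,300), with its collar down on the face. The computed tip height of 0.106 m matches fully home, the push is about 18 N, and nothing is moving. I'm handing it in.

```bash
python3 -c "
from workcell import ctrl
print(ctrl.hand_in())"
```

```text
the job is handed in; nothing more can be done
None
```

I dipped the gauge in the grease, pushed it home in the middle (open) test coupling and handed the job in with the arm still gripping and pressing it (about 18 N); hand-in returned no verdict.

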